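Check the hand lever of a vial crimper against its stop

TASK

Check that the hand lever of the bench vial crimper stops short of its grip bar. First push the parking lock on top of the bar aside by its upright pin until its nose lies along the bar, out of the lever's way; then, with the backs of your closed fingers, press the lever in from its outer side until it rests firmly but gently on its stop screw, and finish while holding it there so that I can gauge the gap. Only push with the fingers: do not grip anything, do not put the fingers on the grip bar, and leave the vials standing where they are.

Things in the scene. Friction and masses are not known exactly. Their poses are not given: they have to be found in the camera images.
- crimper: Fixed bench stand of a vial crimper: base plate 128 x 104 x 12 mm, column, round crimp head 45 mm across with its top 153 mm above the bench. Origin on the bench below the head's axis. -x is the way the handles stick out (toward the robot if not turned), z up, +y the side on which the lever stands open. Turned up to 0.35 rad either way at the start.
- grip_bar: The fixed round bar, 20 mm thick, that runs level from the head along -x at y = 0 to x = -185 mm, axis 120 mm above the bench; its far 50 mm carry a black ribbed sleeve. Same origin and axes as crimper. Not to be touched by the fingers.
- lever (a joint): Angle of the lever about its upright hinge: 0 = free, standing open 0.36 rad from the bar on its +y side; grows as pressed toward the bar. A spring returns it to 0: 2 N at the press point to start, 6 N at 0.35. With the lock across it is blocked at about 0.07; unlocked it rests on the stop screw somewhere from 0.24 to 0.36 (as the screw is set); at 0.41 it would touch the bar.
- press_point (a point): Point on the outer face of the lever blade, 125 mm from the hinge, at mid height (122 mm above the bench), where the fingers should press. It moves with the lever and its axes are the blade's: +y is the outward normal of the face.
- lever_hinge (a point): On the lever's upright hinge axis, 30 mm from the head axis along -x and 22 mm to +y, 120 mm above the bench; turns with the lever. The lever is a straight steel blade 150 mm long, 8 mm thick, 30 mm high (107 to 137 mm above the bench), dark pad near its end; it runs from here along this point's -x, its outer face (to be pressed) looks along +y. The space outside it is free.
- lever_lock (a joint): Angle of the parking lock, a flat bent steel arm 4 mm thick that turns on top of the bar and stays where left: 0 to 0.12 at the start = lying across, its nose (49 mm from the pivot) toward the lever; grows as it turns clockwise seen from above; at 1.5 (end stop) the nose lies along the bar toward the head. Past 1.2 it is clear.
- lock_pivot (a point): Upright turning axis of the lock, 122 mm from the head axis along -x and 4 mm to -y, 130.5 mm above the bench (underside of the lock arm; its top is 4 mm higher, its pivot screw 6.5 mm higher). Turns with the lock.
- lock_pin (a point): Centre of the top of the lock's upright pin: 10 mm thick, top 154 mm above the bench and 19.5 mm above the lock arm, 26 mm from the pivot, beside the bar on its -y side, 107 mm from the head axis along -x at the start. Push it with about 1 N along the crimper's -x, away from the head: it swings round, staying on the -y side, to 140 mm from the head axis. Between pin and head 50 mm are free.
- stop_screw: Steel stop screw, 8 mm thick, set level through the bar's boss, 70 mm from the head axis along -x; origin at its tip, which points along +y to the lever, 18.5 to 22.5 mm from the bar's axis. The lever's inner face lands on it.
- vial_1: Loose crimped glass vial, 22 mm across, 75 mm high, standing beside the stand on the lever's side (+y). Origin at the centre of its bottom. Leave alone.
- vial_2: Second such vial on the same side. Leave alone.
- vial_3: Third such vial on the other side (-y) of the stand. Leave alone.

How it is judged:
By the outcome, as a careful person would: the job done as asked, in the order asked, and still so for the second after the job is handed in, while the arm keeps its last pose, push and grip.
It also fails if it takes over 35 s, if anything falls off the work surface, if the arm or the gripper's body presses on something with over 40 N, if the wrist force passes 120 N, or if a joint passes its speed limit or range.

ROBOT

A 6-joint arm with a two-finger parallel gripper is mounted at the origin on a cart in front of the work surface, level with it; the furniture and walls round the work are solid. World frame = base frame: x ahead of the robot, y to its left, z up, the work surface at z = 0. Lengths are in m, angles in rad, forces in N, time in s.
With the tool pointing down it reaches from about 0.35 to 0.775 m from the base axis. Payload 7.3 kg.
Tool frame: the origin (TCP) lies on the mounting face of the last link; the fingertips stand 178 mm ahead of it and the grasp point (between the pads) lies 159 mm ahead of it (robot.tcp_to_tips is the distance from the TCP to the fingertips, in m); z points along the fingers, y is the direction in which the jaws open and shut (so a half turn about z gives the same grasp; the last joint's range is limited). The gripper opens to 92 mm and grips with 3 to 60 N. Pads are 19 mm wide; open, the fingers measure 130 mm over their backs; the gripper's body (75 mm by 190 mm) begins 47 mm behind the grasp point.
Start: joints at [1.107, 0.342, 1.524, -0, 1.275, -0.146], TCP at [0.164, 0.499, 0.405] pointing down, gripper open.
Joint ranges: [-2.53, 2.53], [-0.77, 2.02], [0.04, 2.7], [-1, 4.14], [0.28, 2.66], [-3.11, 3.11]. Speed limits (rad/s): [2.57, 2.57, 3.14, 3.14, 3.14, 3.14].

INTERFACE

Orientations are given as [roll, pitch, yaw] about the fixed x, y, z axes, in that order (R = Rz(yaw) Ry(pitch) Rx(roll)).
In Python, from cell import robot, viewer gives the robot as it stands.
- The arm moves only by the shell command python3 -m creep 'ROWS' [OPENING] [FORCE]. ROWS is JSON, a list that holds one entry, the list of rows, each a list of 6 numbers: the shift along the world's x, y, z in mm, then the turn, a rotation vector about the world's x, y, z in degrees. A call has 1 to 5 rows; each row shifts and turns the pose as measured when the row begins; what a row does not reach is not made up. A row lasts 1/12 s, in which the tool goes at most 41.7 mm and 7.16 degrees, less where a joint would pass 70% of its speed; a pose out of reach is approached as far as the arm can. A call with a gripper value outside its range is refused whole. OPENING is the closure, from -1 (fully open) to 1 (shut), set as the call begins (- or left out, the last holds). The fingers move at their own pace and stop on an object; FORCE is the grip in N (left out, the last holds). Time passes only in rows, so rows that do not move let the fingers close. It gives the time, the measured TCP pose, the force and the opening at its end, in the units of the state.
- robot.observe(): the state, without advancing time (a new reading comes with each control period).
- viewer.read_camera(name): name is "scene" or "top" or "wrist"; returns the picture (420x560x3 uint8, blue, green, red); there is no depth.
- viewer.camera_model(name): a dict with "fx", "fy", "cx", "cy" (pixels), "k1" (the pictures are not rectified: a ray, as slopes to the right and down, at radius r is drawn at 1 + k1 r^2 times it, then the intrinsics apply), "pose" (4x4, takes a point from camera to world coordinates); the wrist camera has in their place "mount" (4x4, takes a point from camera to tool coordinates, whose origin is the TCP and whose axes are the flange's). Camera axes: x right, y up, looking along -z (the intrinsics and any distortion apply to the point x, -y, -z); pixel columns grow to the right and rows downward; lengths in m; the calibration is good to about 2 mm. A picture is of the moment at which its call begins: read the wrist's pose just before it. camera_model takes no time and is no camera call.
- robot.hand_in(): hands the job in, once; it reports no verdict.
The state is a dict: "time": time; "qpos": joint angles; "qvel": joint speeds; "joint_efforts": joint torques, N m; "tool_pos": TCP position; "tool_rot": TCP orientation; "contact_force": force on the tool from outside, world axes, zero at the start; "torque": the same for the moment, N m; "opening": finger opening in m.
Only numpy, scipy, OpenCV 4.12 (cv2) and the standard library are available. Lean on these libraries where they do the work, as an engineer would, in place of code of your own. Each camera call takes 0.05 s, during which the arm holds its last target. There are 200 camera calls.

## Working session

There is one attempt and no reset: what is moved stays moved. The work goes in short steps, Python scripts to look and compute and a shell command to move; the robot and the scene stay as the last step left them, time stands still between calls to the robot, and variables do not carry over. Pictures are saved under pics/ and viewed, about 8 in all and at most 12, crops included, and the job is handed in when it is done.

```bash
ls; mkdir -p pics
python3 - <<'E'
from cell import robot, viewer
import cv2,numpy as np
s=robot.observe(); print(s)
for n in("scene","top"):
    cv2.imwrite(f"pics/{n}0.png",viewer.read_camera(n)); m=viewer.camera_model(n); print(n,{k:(np.round(v,4).tolist()) for k,v in m.items()})
print(viewer.camera_model("wrist"))
E
```

```text
pics
{'time': 0.0, 'qpos': array([ 1.10698172e+00,  3.42728153e-01,  1.52502179e+00, -1.22032347e-05,
        1.27540264e+00, -1.45997597e-01]), 'qvel': array([-0.00154911,  0.00152398, -0.00044763,  0.0006685 , -0.00063573,
        0.00076561]), 'joint_efforts': array([-1.49016258e-03, -4.31244743e+01, -2.44213915e+01,  7.17689632e-02,
        5.60668192e-02, -1.29907166e-04]), 'tool_pos': array([0.16397664, 0.4985913 , 0.40404027]), 'tool_rot': array([-3.14004763e+00, -2.15392103e-04,  2.82377904e+00]), 'contact_force': array([-0.58587511,  0.91063277,  0.28338628]), 'torque': array([0.00418438, 0.01622523, 0.00670259]), 'opening': 0.09190940213546497}
scene {'fx': 533.7347, 'fy': 533.7347, 'cx': 280.7073, 'cy': 212.9614, 'k1': 0.0484, 'pose': [[0.8706, -0.4053, 0.279, 0.8368], [0.492, 0.7121, -0.5009, -0.1563], [0.0043, 0.5733, 0.8193, 0.9027], [0.0, 0.0, 0.0, 1.0]]}
top {'fx': 412.7944, 'fy': 412.7944, 'cx': 279.024, 'cy': 212.0971, 'k1': -0.059, 'pose': [[0.0015, 0.9938, -0.1109, 0.4488], [-0.9996, -0.0016, -0.0278, 0.3175], [-0.0278, 0.1109, 0.9934, 0.949], [0.0, 0.0, 0.0, 1.0]]}
{'fx': 291.88680644959345, 'fy': 291.88680644959345, 'cx': 281.3604886322236, 'cy': 212.0346364754672, 'k1': -0.031834047671794964, 'mount': array([[ 1.78611582e-03,  9.64093807e-01,  2.65555908e-01,
         7.07405648e-02],
       [ 9.99998404e-01, -1.73449768e-03, -4.28890836e-04,
         1.59136321e-05],
       [ 4.71151082e-05,  2.65556251e-01, -9.64095366e-01,
         1.99111002e-02],
       [ 0.00000000e+00,  0.00000000e+00,  0.00000000e+00,
         1.00000000e+00]])}
```

View pics/top0.png

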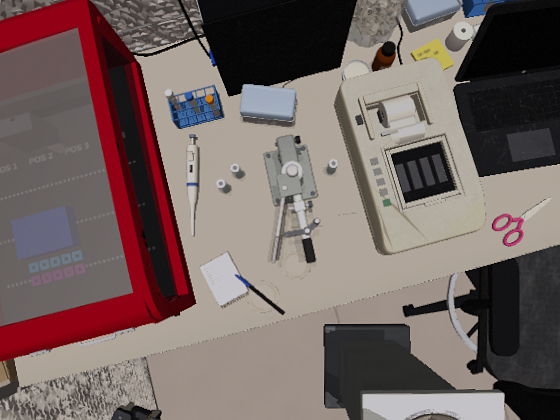

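View pics/scene0.png

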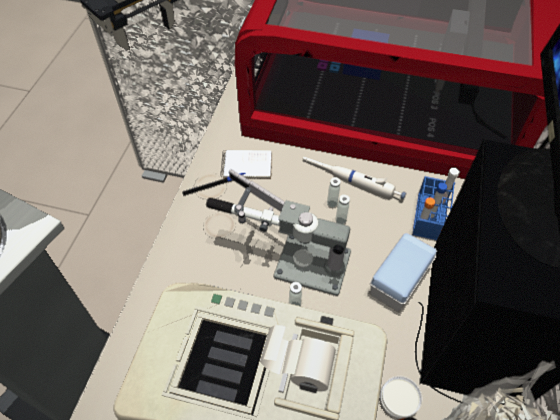

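The top view shows the head at about (291,170), the black sleeve at (309,250), the lever tip at (275,260), and the vials at (222,186), (236,170) and (333,166). I'll zoom in and cast the first rays.

```bash
cat > h.py <<'E'
from cell import robot, viewer
import cv2,numpy as np
from scipy.spatial.transform import Rotation as R
def ray(n,uv,pose=None):
    m=viewer.camera_model(n)
    K=np.array([[m['fx'],0,m['cx']],[0,m['fy'],m['cy']],[0,0,1]])
    p=cv2.undistortPoints(np.array([[uv]],float),K,np.array([m['k1'],0,0,0]))[0,0]
    P=m['pose'] if pose is None else pose@m['mount']
    P=np.array(P)
    return P[:3,3],P[:3,:3]@np.array([p[0],-p[1],-1])
def onz(n,uv,z,pose=None):
    o,d=ray(n,uv,pose); return o+d*(z-o[2])/d[2]
def tool():
    s=robot.observe(); T=np.eye(4); T[:3,:3]=R.from_euler('xyz',s['tool_rot']).as_matrix(); T[:3,3]=s['tool_pos']; return T
def proj(n,X,pose=None):
    m=viewer.camera_model(n); P=np.array(m['pose'] if pose is None else pose@m['mount'])
    c=P[:3,:3].T@(np.array(X)-P[:3,3]); q=np.array([c[0],-c[1]])/-c[2]; q=q*(1+m['k1']*(q@q))
    return q*[m['fx'],m['fy']]+[m['cx'],m['cy']]
E
python3 - <<'E'
from h import *
im=cv2.imread('pics/top0.png')[130:275,205:355]
cv2.imwrite('pics/topc.png',cv2.resize(im,None,fx=4,fy=4,interpolation=cv2.INTER_CUBIC))
h=onz('top',(291,170),.153); e=onz('top',(309,261),.12)
print(h,e,np.linalg.norm((h-e)[:2]),np.arctan2(*(h-e)[1::-1]))
for v in [(222,183),(236,168),(333,163)]: print(onz('top',v,.075))
E
```

```text
[0.62077973 0.31632776 0.153     ] [0.44315966 0.28072887 0.12      ] 0.18115233944100312 0.19780085657602678
[0.60980136 0.4652021  0.075     ]
[0.64264045 0.4352861  0.075     ]
[0.65268572 0.22564667 0.075     ]
```

View pics/topc.png

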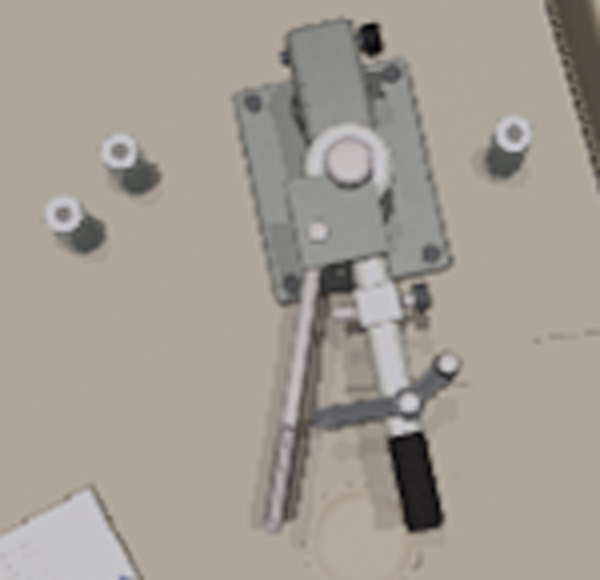

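The zoom shows these points in crop pixels: head (348,160), pin top (449,364), pivot (408,403), bar end (425,528), hinge cap (318,231) and lever end (275,522). The lock lies across, with its nose at the lever.

Run:
```python
from h import *
f=lambda u,v,z: onz('top',(205+u/4-.4,130+v/4-.4),z)
P={'head':f(350,160,.153),'pin':f(449,363,.154),'piv':f(408,402,.137),'end':f(426,528,.12),'leverend':f(275,522,.137),'stop':f(338,312,.12),'nose':f(318,418,.1345)}
for k,v in P.items(): print(k,v.round(4))
A=np.array([[0,0],[-.122,-.004],[-.185,0]]);B=np.array([P[k][:2] for k in('head','piv','end')])
a,b=A-A.mean(0),B-B.mean(0)
yaw=np.arctan2((a[:,0]*b[:,1]-a[:,1]*b[:,0]).sum(),(a*b).sum()); 
M=np.array([[np.cos(yaw),-np.sin(yaw)],[np.sin(yaw),np.cos(yaw)]]); t=B.mean(0)-M@A.mean(0)
print('yaw',yaw,'origin',t,'resid',(A@M.T+t-B).round(4).tolist())
for k,v in P.items(): print(k,'local mm',((v[:2]-t)@M*1e3).round(1))
```

```text
head [0.6216 0.3142 0.153 ]
pin [0.5214 0.2666 0.154 ]
piv [0.5037 0.2858 0.137 ]
end [0.442  0.2766 0.12  ]
leverend [0.4449 0.3511 0.137 ]
stop [0.5505 0.3203 0.12  ]
nose [0.496  0.3302 0.1345]
yaw 0.20597074401581872 origin [0.62231831 0.31442236] resid [[0.0007, 0.0003], [-0.0, -0.0003], [-0.0007, 0.0]]
head local mm [-0.8 -0.1]
pin local mm [-108.6  -26.1]
piv local mm [-121.9   -3.7]
end local mm [-184.3   -0.2]
leverend local mm [-166.1   72.2]
stop local mm [-69.1  20.4]
nose local mm [-120.4   41.2]
```

Every local residual is within about 2 mm of the given geometry: yaw 0.206, origin (0.6223, 0.3144). My target is the gap between pin and head, local (-85,-32), which is world (0.5456, 0.2657) with tool yaw +30°. I'll close the gripper and go above it.

```bash
python3 -m creep '[[[34,-21,0,0,0,6],[34,-21,0,0,0,6],[34,-21,0,0,0,6],[34,-21,0,0,0,6],[34,-21,0,0,0,6]]]' 1 10; python3 -m creep '[[[34,-21,0,0,0,0],[34,-21,0,0,0,0],[34,-21,0,0,0,0],[34,-21,0,0,0,0],[30,-18,0,0,0,0]]]'
```

```text
time: 0.52
tool_pos: [0.3285, 0.3955, 0.4023]
tool_rot: [-3.139, -0.005, -2.917]
contact_force: [0.3, 0.3, 1.1]
opening: 0.0628
time: 0.93
tool_pos: [0.5012, 0.2863, 0.4007]
tool_rot: [-3.138, -0.008, -2.91]
contact_force: [0.2, 1.0, 0.3]
opening: 0.0301
```

```bash
python3 -m creep '[[[30,-14,0,0,0,-1.5],[14,-7,0,0,0.3,0],[0,0,0,0,0,0],[0,0,0,0,0,0],[0,0,0,0,0,0]]]'
python3 - <<'E'
from h import *
T=tool(); im=viewer.read_camera('wrist'); cv2.imwrite('pics/w1.png',im); np.save('w1.npy',T)
print(T.round(4)); print(robot.observe()['opening'])
t=np.array([.6223,.3144]);c,s=np.cos(.206),np.sin(.206);M=np.array([[c,-s],[s,c]])
for n,l,z in [('pin',(-107,-26),.154),('pinmeas',(-108.6,-26.1),.154),('head',(0,0),.153),('end',(-185,0),.12),('piv',(-122,-4),.137)]:
    print(n,proj('wrist',[*(M@np.array(l)/1e3+t),z],T).round(0))
E
```

```text
time: 1.35
tool_pos: [0.5526, 0.258, 0.3968]
tool_rot: [-3.137, -0.018, -2.947]
contact_force: [-0.4, -0.1, 0.4]
opening: 0.0008
[[-0.981  -0.1931 -0.0168  0.5526]
 [-0.193   0.9812 -0.0076  0.258 ]
 [ 0.018  -0.0042 -0.9998  0.3968]
 [ 0.      0.      0.      1.    ]]
0.0001139120835749706
pin [302. 195.]
pinmeas [302. 193.]
head [330. 314.]
end [331.  95.]
piv [327. 173.]
```

View pics/w1.png

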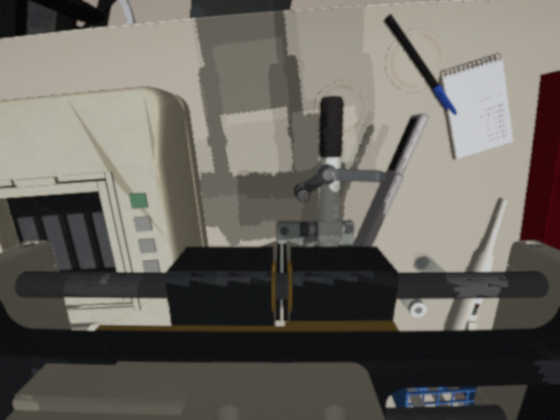

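The pin tip is at (302,194), matching the prediction. The black blocks at columns 168–395 need checking against the finger size, so I'll project the expected finger corners.

Run:
```python
from h import *
I=np.eye(4)
for z in (.178,.159,.13,.112,.09): print(z,[proj('wrist',(x,y,z),I).round(0).tolist() for x,y in((.0095,-.019),(.0095,.019),(-.0095,.019))], [proj('wrist',(.0375,.095,z),I).round(0).tolist()])
```

```text
0.178 [[249.0, 242.0], [315.0, 242.0], [314.0, 272.0]] [[452.0, 195.0]]
0.159 [[245.0, 255.0], [319.0, 255.0], [317.0, 288.0]] [[473.0, 203.0]]
0.13 [[237.0, 283.0], [327.0, 283.0], [325.0, 322.0]] [[518.0, 220.0]]
0.112 [[230.0, 308.0], [335.0, 308.0], [332.0, 351.0]] [[557.0, 235.0]]
0.09 [[217.0, 352.0], [348.0, 352.0], [343.0, 402.0]] [[627.0, 262.0]]
```

Run:
```python
import cv2
im=cv2.imread('pics/w1.png')[225:345,150:410]
cv2.imwrite('pics/w1c.png',cv2.convertScaleAbs(cv2.resize(im,None,fx=3,fy=3,interpolation=cv2.INTER_CUBIC),alpha=2.2,beta=15))
```

```text
(no output)
```

View pics/w1c.png

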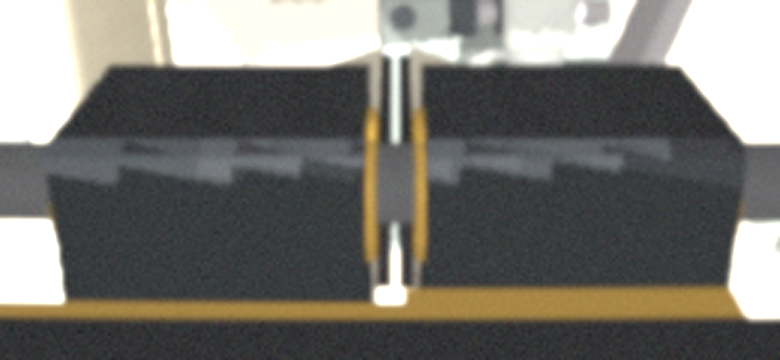

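The big black blocks are the jaw carriers. The slim fingertips only peek out at about (260–305, 242), which agrees with the stated tip geometry. Next I correct the tilt and descend.

```bash
python3 -m creep '[[[-4,5,-20,0.4,-1,0.6],[-3,3,-25,0,0,0],[0,0,-20,0,0,0],[0,0,-5,0,0,0],[0,0,0,0,0,0]]]'
```

```text
time: 1.82
tool_pos: [0.5393, 0.2712, 0.3276]
tool_rot: [3.141, 0.005, -2.928]
contact_force: [-0.6, -0.1, -0.0]
opening: 0.0005
```

```bash
python3 -m creep '[[[4,-5,0,0,0,0],[0,0,-6,0,0,-0.4],[0,0,-2,0,0,0],[0,0,0,0,0,0]]]'
cat >> h.py <<'E'
def st():
    s=robot.observe(); T=tool(); c,q=np.cos(.206),np.sin(.206); M=np.array([[c,-q],[q,c]])
    tip=T[:3,3]+T[:3,2]*.178
    print('tip local mm',((tip[:2]-[.6223,.3144])@M*1e3).round(1),'z',round(tip[2]*1e3,1),'F local',(s['contact_force'][:2]@M).round(2),'Fz',s['contact_force'][2].round(2),'rot',s['tool_rot'].round(3),'t',s['time'],'torque',s['torque'].round(2))
E
python3 -c "
from h import *
st()"
```

```text
time: 2.15
tool_pos: [0.5432, 0.2673, 0.3229]
tool_rot: [3.14, 0.01, -2.933]
contact_force: [-0.5, -0.1, 0.6]
opening: 0.0005
tip local mm [-85.3 -29.6] z 144.9 F local [-0.5  -0.03] Fz 0.65 rot [ 3.14   0.01  -2.933] t 2.15 torque [ 0.02 -0.01 -0.03]
```

```bash
python3 -m creep '[[[-5,-1,-2,0,0.5,0],[-5,-1,0,0,0,0],[-5,-1,0,0,0,0],[-5,-1,0,0,0,0],[-5,-1,0,0,0,0]]]' >/dev/null; python3 -c "
from h import *
st()"; python3 -m creep '[[[-5,-1,0,0,0,0],[-5,-1,0,0,0,0],[-4,-1,0,0,0,0]]]'>/dev/null; python3 -c "
from h import *
st()"
```

```text
tip local mm [-112.  -30.] z 144.7 F local [0.84 0.52] Fz -0.25 rot [ 3.138  0.007 -2.934] t 2.5667 torque [ 0.02 -0.22  0.01]
tip local mm [-126.6  -29. ] z 145.5 F local [16.84  1.45] Fz -6.69 rot [ 3.136  0.012 -2.935] t 2.8167 torque [ 0.68 -2.81 -0.15]
```

The force rose to 17 N, so the lock is on its end stop at tip x≈-127 mm, as expected. I'll back off and check from the top camera.

```bash
python3 -m creep '[[[10,2,0,0,0,0],[10,2,10,0,0.5,0],[0,0,40,0,0,0],[0,0,20,0,0,0]]]'
python3 - <<'E'
from h import *
st()
T=tool(); np.save('w2.npy',T); a=viewer.read_camera('wrist')[60:270,200:460]; b=viewer.read_camera('top')[130:275,205:355]
cv2.imwrite('pics/c2.png',np.hstack([cv2.resize(a,(495,400)),cv2.resize(b,(300,400))]))
E
```

```text
time: 3.15
tool_pos: [0.5194, 0.2622, 0.3905]
tool_rot: [3.136, -0.011, -2.933]
contact_force: [0.7, 0.7, 1.1]
opening: 0.0003
tip local mm [-113.4  -29.1] z 212.5 F local [0.79 0.6 ] Fz 1.14 rot [ 3.136 -0.011 -2.933] t 3.15 torque [ 0.05 -0.05  0.02]
```

View pics/c2.png

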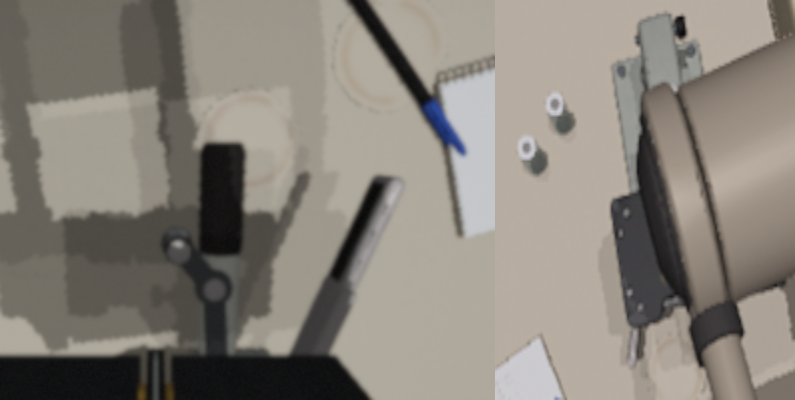

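The wrist crop shows the lock pin turned to the robot side of the pivot, and the nose lying along the bar toward the head, so the lever is clear. Next I cross above to the lever's outer side.

```bash
python3 -m creep '[[[-13,33,3,0,-0.6,-3],[-13,33,2,0,0,-3],[-13,33,2,0,0,-3],[-13,33,0,0,0,0],[0,0,0,0,0,0]]]' >/dev/null; python3 -c "
from h import *
st()"
```

```text
tip local mm [-139.7  111.6] z 215.7 F local [-0.05 -0.1 ] Fz -0.11 rot [-3.141 -0.005 -3.105] t 3.6667 torque [-0.    0.01 -0.02]
```

```bash
python3 -m creep '[[[1,0,-35,0,0,0],[1,0,-35,0,0,0],[1,0,-30,0,0,0],[0,0,-6,0,0,0],[0,0,0,0,0,0]]]' >/dev/null
python3 - <<'E'
from h import *
st()
T=tool(); np.save('w3.npy',T); a=viewer.read_camera('wrist'); b=viewer.read_camera('top')[130:275,205:355]
cv2.imwrite('pics/c3.png',np.hstack([a[:330],cv2.resize(b,(240,330))]))
E
```

```text
tip local mm [-142.4  112.3] z 103.2 F local [-0.23 -0.26] Fz 0.14 rot [-3.138 -0.009 -3.097] t 4.0833 torque [0.08 0.08 0.03]
```

View pics/c3.png

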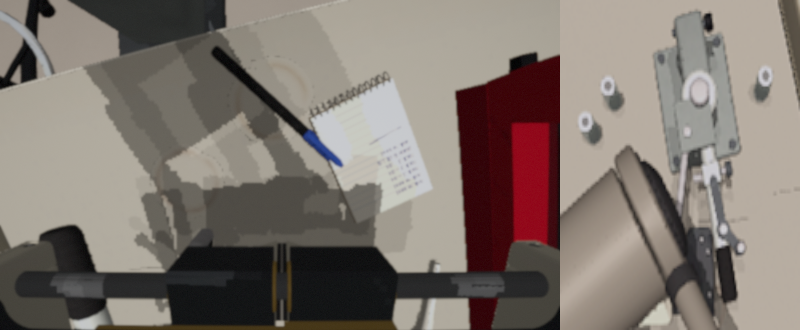

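The wrist view shows the free lever tip at (205,237) and the bar sleeve at about (70,250). Fingers are outside the lever. In the top view the lock lies along the bar and the vials stand. I start pressing toward local -y.

```bash
python3 -m creep '[[[1,-6,3,0,0,0],[1,-6,0,0,0,0],[1,-6,0,0,0,0],[1,-6,0,0,0,0]]]' >/dev/null; python3 -c "
from h import *
st()"; python3 -m creep '[[[1,-5,0,0,0,0],[1,-5,0,0,0,0]]]' >/dev/null; python3 -c "
from h import *
st()";python3 -m creep '[[[1,-5,0,0,0,0],[1,-5,0,0,0,0]]]' >/dev/null; python3 -c "
from h import *
st()"
```

```text
tip local mm [-139.3   87.7] z 114.8 F local [-0.59  2.77] Fz 0.14 rot [ 3.139e+00  2.000e-03 -3.097e+00] t 4.5167 torque [ 0.41  0.11 -0.02]
tip local mm [-138.8   76.8] z 116.6 F local [0.08 2.85] Fz -0.56 rot [ 3.136  0.005 -3.098] t 4.6833 torque [ 0.58  0.25 -0.02]
tip local mm [-139.3   66.3] z 117.2 F local [-1.77  5.26] Fz -0.73 rot [ 3.134  0.004 -3.099] t 4.85 torque [ 0.65  0.43 -0.09]
```

```bash
python3 -m creep '[[[-2,-4,-3,-0.4,0,1.5],[-3,-4,-3,0,0,1.5]]]' >/dev/null; python3 -c "
from h import *
st()"; python3 -m creep '[[[-3,-2,-3,0,0,1]]]' >/dev/null; python3 -c "
from h import *
st()"
```

```text
tip local mm [-143.4   58.2] z 113.1 F local [2.75 4.47] Fz 4.07 rot [ 3.137  0.01  -3.046] t 5.0167 torque [ 0.84 -0.24  0.04]
tip local mm [-144.8   57.3] z 111.5 F local [3.47 8.96] Fz 6.39 rot [ 3.134  0.016 -3.027] t 5.1 torque [ 1.3  -0.29 -0.  ]
```

```bash
python3 -m creep '[[[0,-2,0,0,0,0]]]' >/dev/null; python3 -c "
from h import *
st()"; python3 -m creep '[[[0.5,-2,0,0,0,0]]]' >/dev/null; python3 -c "
from h import *
st()"; python3 -m creep '[[[0.5,-2,0,0,0,0]]]' >/dev/null; python3 -c "
from h import *
st()"
```

```text
tip local mm [-144.8   56.6] z 111.9 F local [-0.46 14.08] Fz -7.69 rot [ 3.131  0.018 -3.027] t 5.1833 torque [ 2.15  0.73 -0.09]
tip local mm [-144.9   56.5] z 111.8 F local [-1.15 14.72] Fz -4.91 rot [ 3.127  0.018 -3.027] t 5.2667 torque [2.31 0.67 0.  ]
tip local mm [-144.9   56.6] z 111.9 F local [-0.12 13.59] Fz -1.71 rot [ 3.122  0.018 -3.027] t 5.35 torque [ 2.16  0.51 -0.01]
```

It rests on the stop: y is unchanged over three rows at 14 N. Contact is about 9 mm short of the press point and the tool has tilted, so I ease off, slide out along the blade, level the tool and press again.

```bash
python3 -m creep '[[[-2,5,0,-0.6,0,0],[-5,1,-1,-0.6,0.5,0],[-4,-1,0,0,0.4,0]]]' >/dev/null; python3 -c "
from h import *
st()"; python3 -m creep '[[[0.5,-2,0,0,0,0],[0.5,-2,0,0,0,0]]]' >/dev/null; python3 -c "
from h import *
st()"
```

```text
tip local mm [-154.3   62.2] z 111.9 F local [3.15 4.28] Fz -0.39 rot [ 3.137  0.009 -3.027] t 5.6 torque [ 0.69 -0.35 -0.01]
tip local mm [-154.7   58.8] z 112.1 F local [-0.94  6.42] Fz 1.17 rot [ 3.135  0.008 -3.026] t 5.7667 torque [ 0.95  0.48 -0.02]
```

```bash
python3 -m creep '[[[0.5,-2,0,-0.3,0,0]]]' >/dev/null; python3 -c "
from h import *
st()"; python3 -m creep '[[[0.5,-1.5,0,-0.2,0,0]]]' >/dev/null; python3 -c "
from h import *
st()"; python3 -m creep '[[[0.5,-1.5,0,-0.2,0,0]]]' >/dev/null
python3 - <<'E'
from h import *
st()
a=viewer.read_camera('scene')[140:320,170:370];b=viewer.read_camera('top')[130:275,205:355]
st()
cv2.imwrite('pics/c4.png',np.hstack([cv2.resize(a,(444,400),interpolation=2),cv2.resize(b,(350,400))]))
E
```

```text
tip local mm [-155.   57.] z 112.1 F local [-1.03 15.54] Fz -1.34 rot [ 3.137  0.008 -3.026] t 5.85 torque [ 2.52  0.66 -0.09]
tip local mm [-155.    56.7] z 112.2 F local [-0.8  16.37] Fz -2.38 rot [ 3.137  0.007 -3.027] t 5.9333 torque [ 2.58  0.7  -0.04]
tip local mm [-155.    56.8] z 112.2 F local [-0.49 15.84] Fz -2.07 rot [ 3.135  0.007 -3.028] t 6.0167 torque [ 2.41  0.61 -0.03]
tip local mm [-155.    56.8] z 112.2 F local [-0.44 15.39] Fz -1.85 rot [ 3.135  0.007 -3.027] t 6.1167 torque [ 2.36  0.58 -0.01]
```

View pics/c4.png

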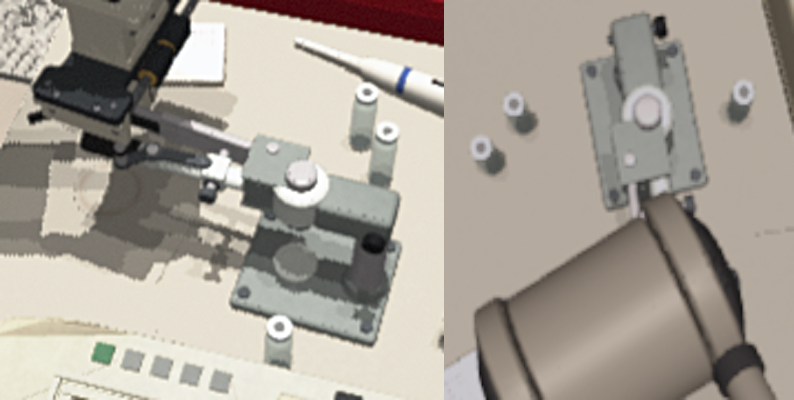

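The scene view shows the vials upright, the lock along the bar, and the lever held in toward the screw. Lever angle is about 0.27, consistent with the screw tip measured at 20.4 mm. I'll lower the hold force a little so it stays gentle.

```bash
python3 -m creep '[[[0,-0.3,0,-0.2,0,0]]]' >/dev/null; python3 -c "
from h import *
st()"; python3 -m creep '[[[0,-0.5,0,0,0,0]]]' >/dev/null; python3 -c "
from h import *
st()";  python3 -m creep '[[[0,-0.7,0,0,0,0]]]' >/dev/null; python3 -c "
from h import *
st()
for i in range(6): viewer.read_camera('top')
st()"
```

```text
tip local mm [-155.    57.6] z 112.2 F local [1.25 9.08] Fz -1.59 rot [ 3.136  0.007 -3.028] t 6.2 torque [1.52 0.16 0.03]
tip local mm [-154.9   58.3] z 112.2 F local [0.17 7.51] Fz 0.19 rot [ 3.133  0.008 -3.027] t 6.2833 torque [ 1.2   0.2  -0.01]
tip local mm [-154.8   58.5] z 112.2 F local [-0.04  7.92] Fz 0.85 rot [ 3.131  0.008 -3.027] t 6.3667 torque [ 1.2   0.29 -0.06]
tip local mm [-154.8   58.3] z 112.2 F local [0.1  7.01] Fz -0.46 rot [ 3.131  0.008 -3.028] t 6.6667 torque [ 1.26  0.27 -0.04]
```

```bash
python3 -m creep '[[[0.3,-1.3,0,-0.3,0,0]]]' >/dev/null; python3 -c "
from h import *
st()"; python3 -m creep '[[[0.3,-1.2,0,-0.2,0,0]]]' >/dev/null; python3 -c "
from h import *
st()
for i in range(4): viewer.read_camera('top')
st()"
```

```text
tip local mm [-154.9   57.3] z 112.2 F local [-0.99 14.54] Fz -2.19 rot [ 3.134  0.008 -3.028] t 6.75 torque [ 2.19  0.63 -0.05]
tip local mm [-155.    57.2] z 112.2 F local [ 0.55 14.15] Fz -2.33 rot [ 3.134  0.007 -3.028] t 6.8333 torque [ 2.12  0.53 -0.01]
tip local mm [-154.9   57.3] z 112.2 F local [ 0.68 12.49] Fz -1.1 rot [ 3.134  0.007 -3.028] t 7.0333 torque [ 1.95  0.5  -0.04]
```

The hold is steady at about 12.5 N against the stop, with no creep. I'm handing in.

```bash
python3 -c "
from h import *
st()
robot.hand_in()"
```

```text
tip local mm [-154.9   57.3] z 112.2 F local [ 0.68 12.49] Fz -1.1 rot [ 3.134  0.007 -3.028] t 7.0333 torque [ 1.95  0.5  -0.04]
the job is handed in; nothing more can be done
```

I swung the parking lock aside by its pin, then pressed the lever in with the backs of the closed fingers. The arm is holding the lever on its stop screw, ready for you to gauge. I handed the job in at 7.0 s.

- **Lock:** I pushed the pin away from the head until the lock met its end stop, where the force rose briefly to about 17 N. The pictures after that show the nose lying along the bar.
- **Lever:** It stopped moving at about 0.27 rad, inside the stop range of 0.24 to 0.36. The screw tip I measured, 20.4 mm from the bar's axis, agrees with that.
- **Hold:** The final push is about 12.5 N, of which the spring takes roughly 5 N. When I eased the hold to about 7 N, the fingertips moved back about 1.5 mm. I couldn't tell whether the lever had left the screw, so I pressed again.
- **Press point:** The fingers sit within about 1 mm of it along the blade and cover the blade from 112 mm height up. My first press was about 9 mm short, so I eased off, slid out and pressed again.
- **Other things:** The vials were standing where they began in the last pictures I viewed, taken just before the final adjustment of the push. The fingers stayed outside the lever or above the bar throughout. I couldn't see the contact at the screw itself; the arm hid it, so that rests on force and position readings.

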